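# Nest the spare shaker pots on the coaster

### The job

Put away the empty green pots: nest the two spare ones, the one standing on the shelf and the one lying tilted in the black stand, into the empty green pot on the cork coaster, so that all three stand upright as one straight stack on the coaster, each one fully home in the pot below (either spare may go first). Lower them in gently, without dropping or banging them, do not knock any pot over, and leave the pot with the egg shakers, the harmonica, the capo, the metronome and the thumb piano where they are.

Things in the scene. Friction and masses are not known exactly. Their poses are not given: they have to be found in the camera images.
- pot_base: Empty green ceramic pot on the cork coaster, mouth-up, 94 mm high: collar 67 mm outside diameter from 60 to 94 mm up, mouth 59 mm inside, below it a body tapering from 54 to 36 mm diameter at the foot; walls 3 to 4 mm, 0.18 kg. Origin: centre of the underside, z out of the mouth. A pot nested in another rests its collar on the lower rim, 34 mm higher than it.
- pot_spare: Green pot identical to pot_base (same origin and axes), empty, standing mouth-up on the shelf top.
- pot_tipped: Green pot identical to pot_base (same origin and axes), empty, lying in the black stand, its axis 30 degrees above the horizontal, mouth up and outward; its collar stands free of the stand.
- egg_pot: Green pot of the same size and shape, filled with wooden egg shakers that show up to 35 mm above its rim. Origin: centre of the underside, z up. To be left alone.
- coaster: Round cork coaster, 110 mm diameter, 8 mm thick, fixed. Origin: centre of its underside.
- cradle: Black and grey fold-out plastic stand, fixed, footplate 110 x 84 mm. Rails and a back plate hold the tipped pot's body; open around its collar. Origin: centre of the footplate's underside; the pot's mouth points to its +x. In its frame the middle of the tipped pot's underside is at (-40, 0, 45) mm and the middle of the pot's rim at (41, 0, 92) mm.
- harmonica: Stainless harmonica, 104 x 28 x 20 mm, long along its y, lying in a grey plastic stand, its top 46 mm above the shelf. Origin: centre of the underside. To be left alone.
- capo: Orange guitar capo lying flat, 80 x 35 x 15 mm, long along its x. Origin: centre of the underside. To be left alone.
- metronome: White pocket metronome lying flat, 75 x 52 x 22 mm, long along its x. Origin: centre of the underside. To be left alone.
- kalimba: Wooden thumb piano lying flat, 130 x 105 x 38 mm, long along its x. Origin: centre of the underside. To be left alone.
Things that resemble listed ones, but are neither listed nor needed, are in the scene too. Leave any yellow look-alike of the pot_tipped alone.

How it is judged (in metres and radians):
On the way, in this order (a step that is already met when the one before it is completed fails the run):
1. one spare pot is nested in another of the three empty pots (((horizontal distance between pot_spare and pot_base below 0.007 m and z of pot_spare in the frame of pot_base between 0.029 and 0.039 m and angle between the z axis of pot_spare and the z axis of pot_base, either way round below 0.08 rad) or (horizontal distance between pot_tipped and pot_base below 0.007 m and z of pot_tipped in the frame of pot_base between 0.029 and 0.039 m and angle between the z axis of pot_tipped and the z axis of pot_base, either way round below 0.08 rad) or (horizontal distance between pot_spare and pot_tipped below 0.007 m and z of pot_spare in the frame of pot_tipped between 0.029 and 0.039 m and angle between the z axis of pot_spare and the z axis of pot_tipped, either way round below 0.08 rad) or (horizontal distance between pot_tipped and pot_spare below 0.007 m and z of pot_tipped in the frame of pot_spare between 0.029 and 0.039 m and angle between the z axis of pot_tipped and the z axis of pot_spare, either way round below 0.08 rad))), for 0.2 s.
2. all three empty pots are nested in one stack ((((horizontal distance between pot_spare and pot_base below 0.007 m and z of pot_spare in the frame of pot_base between 0.029 and 0.039 m and angle between the z axis of pot_spare and the z axis of pot_base, either way round below 0.08 rad) and (horizontal distance between pot_tipped and pot_spare below 0.007 m and z of pot_tipped in the frame of pot_spare between 0.029 and 0.039 m and angle between the z axis of pot_tipped and the z axis of pot_spare, either way round below 0.08 rad)) or ((horizontal distance between pot_tipped and pot_base below 0.007 m and z of pot_tipped in the frame of pot_base between 0.029 and 0.039 m and angle between the z axis of pot_tipped and the z axis of pot_base, either way round below 0.08 rad) and (horizontal distance between pot_spare and pot_tipped below 0.007 m and z of pot_spare in the frame of pot_tipped between 0.029 and 0.039 m and angle between the z axis of pot_spare and the z axis of pot_tipped, either way round below 0.08 rad)))), for 0.2 s.
At the end, for the whole second after the job is handed in: pot_base upright on the coaster (within 25 mm of its middle), the two spares nested above it in either order: each 34 mm (+-5) above the pot below, within 7 mm of its centre and 0.08 rad of its axis; all within 0.08 rad of upright and at rest (under 0.02 m/s) ((((horizontal distance between pot_spare and pot_base below 0.007 m and z of pot_spare in the frame of pot_base between 0.029 and 0.039 m and angle between the z axis of pot_spare and the z axis of pot_base, either way round below 0.08 rad) and (horizontal distance between pot_tipped and pot_spare below 0.007 m and z of pot_tipped in the frame of pot_spare between 0.029 and 0.039 m and angle between the z axis of pot_tipped and the z axis of pot_spare, either way round below 0.08 rad)) or ((horizontal distance between pot_tipped and pot_base below 0.007 m and z of pot_tipped in the frame of pot_base between 0.029 and 0.039 m and angle between the z axis of pot_tipped and the z axis of pot_base, either way round below 0.08 rad) and (horizontal distance between pot_spare and pot_tipped below 0.007 m and z of pot_spare in the frame of pot_tipped between 0.029 and 0.039 m and angle between the z axis of pot_spare and the z axis of pot_tipped, either way round below 0.08 rad))) and angle between each of pot_base, pot_spare, pot_tipped's own z axis and vertical below 0.08 rad and linear speed of each of pot_base, pot_spare, pot_tipped below 0.02 m/s and horizontal distance between pot_base and coaster below 0.025 m and z of pot_base in the frame of coaster between 0.004 and 0.012 m); the robot touches nothing.
It fails at once if a spare pot is dropped into the stack (over 0.5 m/s close above or inside pot_base) or banged against another (over 60 N) (contact force between pot_base and pot_spare above 60 N or contact force between any of pot_base, pot_spare and pot_tipped above 60 N or (horizontal distance between pot_spare and pot_base below 0.02 m and z of pot_spare in the frame of pot_base below 0.12 m and linear speed of pot_spare above 0.5 m/s) or (horizontal distance between pot_tipped and pot_base below 0.02 m and z of pot_tipped in the frame of pot_base below 0.12 m and linear speed of pot_tipped above 0.5 m/s)).
It fails at once if an empty pot is knocked over (tilt over 0.6 rad for pot_base, 1.2 for pot_spare, 1.5 for pot_tipped) (angle between pot_base's own z axis and vertical above 0.6 rad or angle between pot_spare's own z axis and vertical above 1.2 rad or angle between pot_tipped's own z axis and vertical above 1.5 rad).
It fails at once if the egg pot is shifted more than 25 mm or tipped beyond 0.4 rad (distance of egg_pot from where it was at the start of the episode above 0.025 m or angle between egg_pot's own z axis and vertical above 0.4 rad).
It fails at once if the harmonica, capo, metronome or thumb piano is shifted more than 25 mm (distance of any of harmonica, capo, metronome, kalimba from where it was at the start of the episode above 0.025 m).
It also fails if it takes over 72 s, if anything falls off the work surface, if the arm or the gripper's body presses on something with over 40 N, if the wrist force passes 120 N, or if a joint passes its speed limit or range.

### The arm

A 6-joint arm with a two-finger parallel gripper is mounted at the origin on the work surface. World frame = base frame: x ahead of the robot, y to its left, z up, the work surface at z = 0. Lengths are in m, angles in degrees, forces in N, time in s.
With the tool pointing down it reaches from about 0.4 to 0.825 m from the base axis. Payload 7 kg.
Tool frame: the origin (TCP) lies midway between the tips of the shut fingers; the grasp point (between the pads) lies 19 mm behind it; y points along the fingers, z is the direction in which the jaws open and shut, and the axes are right-handed (so a half turn about y gives the same grasp; the last joint's range is limited). The gripper opens to 88 mm and grips with 3 to 60 N. Pads are 19 mm wide; open, the fingers measure 130 mm over their backs; the gripper's body (78 mm by 193 mm) begins 47 mm behind the grasp point.
Start: joints at [-59.525, 20.546, 0.682, 0, -70.136, -16.507], TCP at [0.163, -0.655, 0.227] pointing down, gripper open.
Joint ranges: [-176.03, 176.03], [-82.01, 121.73], [-58.28, 71.71], [-173.87, 95.51], [-174.79, -0.11], [-173.66, 173.66]. Speed limits (degrees/s): [136.94, 136.94, 172.46, 180, 180, 180].

### API

Orientations are given as [roll, pitch, yaw] about the fixed x, y, z axes, in that order (R = Rz(yaw) Ry(pitch) Rx(roll)).
In Python, from plant import ctrl gives the robot as it stands.
- The arm moves only by the tool step_arm, never from a script. Its argument "rows" is a list that holds one entry, the list of rows, each a list of 7 numbers: the gripper command: -1 is shut, 1 is fully open, values between are in proportion, then the shift along the world's x, y, z in cm, then the turn, a rotation vector about the world's x, y, z in degrees. In form: [[[fingers, tx, ty, tz, rx, ry, rz], ...]]. A call has 1 to 12 rows; each row shifts and turns the commanded pose from where the row before left it; what a row does not reach is not made up. A row lasts 1/8 s, in which the tool goes at most 62.5 mm and 10.7 degrees, less where a joint would pass 70% of its speed; a pose out of reach is approached as far as the arm can. A call is refused whole if a number of a shift passes 6.25 or a number of a turn 10.7, either way. A call with a gripper value outside its range is refused whole. The fingers move at their own pace and stop on an object; the grip force is fixed at half the most. Time passes only in rows, so rows that do not move let the fingers close. It gives the time, the measured TCP pose, the force and the opening at its end, in the units of the state.
- ctrl.get_obs(): the state, without advancing time (a new reading comes with each control period).
- ctrl.snapshot(name): name is "side" or "top" or "wrist"; returns the picture (400x640x3 uint8, blue, green, red); there is no depth.
- ctrl.camera_params(name): a dict with "vertical_fov" (degrees; the focal length in pixels is half the picture's height over the tangent of half this angle, whatever the lens; pixels are square), "cx", "cy" (the principal point, pixels), "rvec" (rotation vector, rad) and "tvec" (3), from world to camera coordinates, as OpenCV has them. Camera axes: x right, y down, z forward; pixel columns grow to the right and rows downward; lengths in m; the calibration is good to about 2 mm. The wrist camera is an equidistant fisheye: a pixel r from the principal point sees the ray r / f radians off the axis. A picture is of the moment at which its call begins: read the wrist's pose just before it. camera_params takes no time and is no camera call; for the wrist camera it gives the pose at the moment of the call.
- ctrl.close_job(): hands the job in, once; it reports no verdict.
The state is a dict: "clock": time; "joint_pos": joint angles; "qvel": joint speeds; "tau": joint torques, N m; "tool_pos": TCP position; "orientation": TCP orientation; "force": force on the tool from outside, world axes, zero at the start; "moment": the same for the moment, N m; "opening": finger opening in m.
Only numpy, scipy, OpenCV 4.12 (cv2) and the standard library are available. Lean on these libraries where they do the work, as an engineer would, in place of code of your own. Each camera call takes 0.05 s, during which the arm holds its last target. There are 200 camera calls.

## Working session

There is one attempt and no reset: what is moved stays moved. The work goes in short steps, Python scripts to look and compute and a tool call to move; the robot and the scene stay as the last step left them, time stands still between calls to the robot, and variables do not carry over. Pictures are saved under pics/ and viewed, about 8 in all and at most 12, crops included, and the job is handed in when it is done.

Besides the shell and the picture viewer there is one more tool, called after "Emit:" as name([rows], argument=value, ...), one row to a line, values as JSON. step_arm: Moves the arm, as the interface text tells. Its arguments: {"type":"object","properties":{"rows":{"type":"array"}},"required":["rows"]}

```bash
ls; mkdir -p pics; python3 - <<'E'
from plant import ctrl
import cv2
for n in("side","top","wrist"):
    p=ctrl.camera_params(n);print(n,p)
    cv2.imwrite(f"pics/{n}0.png",ctrl.snapshot(n))
print(ctrl.get_obs())
E
```

```text
pics
side {'vertical_fov': 55.87425360475909, 'cx': 318.766143152349, 'cy': 197.4059184498008, 'rvec': array([ 0.12861909, -2.92271097,  1.09337564]), 'tvec': array([0.56304689, 0.14262728, 0.93403437])}
top {'vertical_fov': 46.60507942055631, 'cx': 316.53352080990726, 'cy': 188.88630935675064, 'rvec': array([ 2.11302019, -2.11881134,  0.19254972]), 'tvec': array([-0.09382836,  0.5923431 ,  1.12556603])}
wrist {'vertical_fov': 65.70646984690485, 'cx': 318.058093012885, 'cy': 197.4908744380985, 'rvec': array([-1.80755553, -2.311857  , -0.35379756]), 'tvec': array([ 0.67371347, -0.03829579,  0.39220936])}
{'clock': 0.15, 'joint_pos': array([-5.95259461e+01,  2.05831877e+01,  6.45994191e-01, -1.47763391e-02,
       -7.01357683e+01, -1.65059907e+01]), 'qvel': array([-0.09677817, -0.06077853,  0.12912661,  0.09795395,  0.04999099,
        0.0214571 ]), 'tau': array([ 1.01564186e-03, -5.83274424e+01,  2.93295318e+01,  7.00122535e+00,
        8.88377836e-03, -1.20311333e-04]), 'tool_pos': array([ 0.16280777, -0.65469162,  0.22582542]), 'orientation': array([-8.99260977e+01,  7.41146525e-03,  1.39630383e+01]), 'force': array([ 0.69306242,  0.43955885, -0.1934012 ]), 'moment': array([-0.02348483,  0.02251431,  0.00638785]), 'opening': 0.08790429636152924}
```

View pics/side0.png

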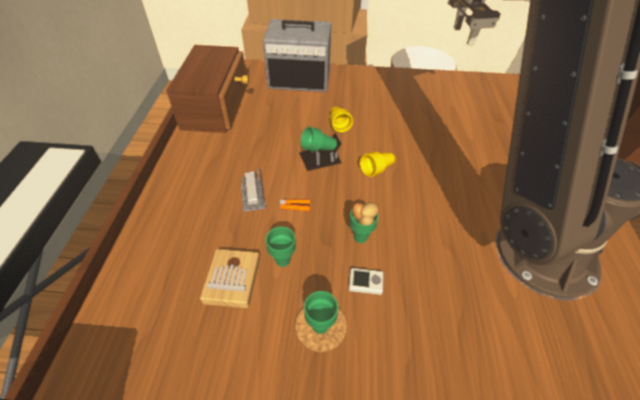

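View pics/top0.png

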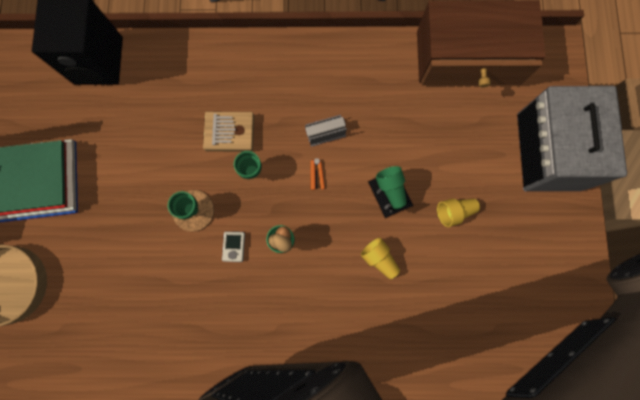

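The side view shows the base pot at about (320,312), spare (281,243), egg pot (364,222) and tipped pot (318,140). In the top view they're at (183,205), (247,165), (281,239) and (392,187). There are yellow decoys near the tipped pot. I'll measure these next.

```bash
cat > h.py <<'E'
import numpy as np,cv2
from plant import ctrl
from scipy.spatial.transform import Rotation as Ro
def cam(n,p=None):
    p=p or ctrl.camera_params(n);R=cv2.Rodrigues(p["rvec"])[0];f=200/np.tan(np.radians(p["vertical_fov"]/2))
    return R,np.array(p["tvec"]),f,p["cx"],p["cy"]
def ray(n,uv,c=None):
    R,t,f,cx,cy=c or cam(n);x,y=uv[0]-cx,uv[1]-cy
    if n=="wrist":
        r=np.hypot(x,y);a=r/f;d=np.array([np.sin(a)*x/max(r,1e-9),np.sin(a)*y/max(r,1e-9),np.cos(a)])
    else: d=np.array([x/f,y/f,1])
    return -R.T@t,R.T@d/np.linalg.norm(d)
def plane(n,uv,z,c=None):
    o,d=ray(n,uv,c);return o+d*(z-o[2])/d[2]
def proj(n,P,c=None):
    R,t,f,cx,cy=c or cam(n);q=R@np.array(P)+t
    if n=="wrist":
        r=np.hypot(q[0],q[1]);a=np.arctan2(r,q[2]);return np.array([cx+f*a*q[0]/r,cy+f*a*q[1]/r])
    return np.array([cx+f*q[0]/q[2],cy+f*q[1]/q[2]])
def tri(a,b):
    (o1,d1),(o2,d2)=a,b
    A=np.eye(3)-np.outer(d1,d1);B=np.eye(3)-np.outer(d2,d2)
    return np.linalg.solve(A+B,A@o1+B@o2)
def mask(im,lo,hi):return cv2.inRange(cv2.cvtColor(im,cv2.COLOR_BGR2HSV),lo,hi)
E
python3 - <<'E'
from h import *
out=[]
for n in("top","side"):
    im=cv2.imread(f"pics/{n}0.png")
    m=mask(im,(60,90,15),(90,255,255))
    k,l,s,c=cv2.connectedComponentsWithStats(m)
    print(n,[(s[i].tolist(),c[i].round(1).tolist()) for i in range(1,k) if s[i][4]>80])
    x,y=(160,120) if n=="top" else (230,100)
    w,h_=(260,150) if n=="top" else (160,250)
    if n=="top": cr=[im[140:270,155:300],im[150:225,360:420]]
    else: cr=[im[220:360,255:400],im[115:180,290:350]]
    out.append(np.vstack([cv2.resize(q,(400,300),interpolation=cv2.INTER_CUBIC) for q in cr]))
cv2.imwrite("pics/c1.png",np.hstack(out))
E
```

```text
top [([0, 142, 64, 69, 3881], [31.0, 175.9]), ([235, 152, 26, 26, 520], [247.4, 164.5]), ([376, 167, 32, 43, 872], [392.6, 186.7]), ([169, 193, 28, 25, 558], [182.5, 205.1])]
side [([302, 128, 35, 23, 549], [316.9, 140.2]), ([351, 214, 25, 28, 291], [361.0, 229.6]), ([267, 227, 27, 39, 726], [281.0, 244.2]), ([306, 292, 31, 41, 893], [320.3, 310.2])]
```

View pics/c1.png

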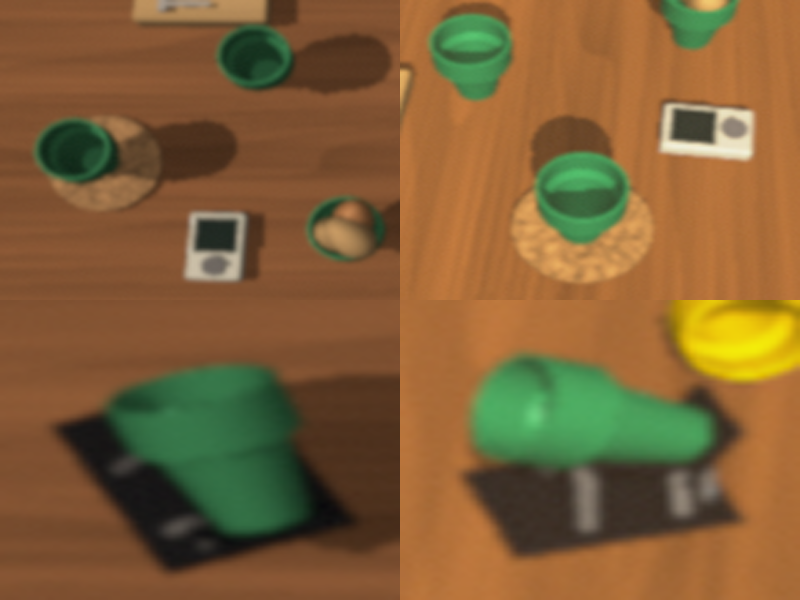

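```bash
python3 - <<'E'
from h import *
ct,cs=cam("top"),cam("side")
print("camctr",-ct[0].T@ct[1],-cs[0].T@cs[1])
for nm,t,s,z in(("spare",(248,164.8),(280.5,237),.094),("base",(182.8,205.2),(321,305),.102),("egg",(280.5,239),(364,218),.094)):
    print(nm,plane("top",t,z).round(4),plane("side",s,z).round(4),tri(ray("top",t),ray("side",s)).round(4))
print("coaster",plane("top",(193,211),.008))
C=[plane("top",q,.004) for q in((368.2,182),(385.8,217.5),(413.2,205))]
S=[plane("side",((x-400)*60/400+290,(y-300)*65/300+115),.004) for x,y in((468,475),(515,555),(742,520))]
print(np.round(C,4));print(np.round(S,4))
for n,m in(("top",mask(cv2.imread("pics/top0.png"),(0,0,0),(180,255,45))),):
    m[:, :360]=0;m[:,430:]=0;m[:150]=0;m[230:]=0
    c=max(cv2.findContours(m,0,2)[0],key=cv2.contourArea);print(cv2.boxPoints(cv2.minAreaRect(c)))
for nm,uv in(("harm",(327,130)),("capo",(318,174)),("metr",(233,247)),("kal",(228,131)),("y1",(458,212)),("y2",(381,258))):
    print(nm,plane("top",uv,.03).round(3))
c=cam("wrist");print("wrist",c,-c[0].T@c[1],c[0])
E
```

```text
camctr [ 0.36657714 -0.10747271  1.21681709] [0.52809151 0.55108143 0.7919679 ]
spare [0.6466 0.0749 0.094 ] [0.6464 0.0712 0.094 ] [0.6456 0.0742 0.0983]
base [0.544  0.2301 0.102 ] [0.5428 0.2284 0.102 ] [0.5431 0.2294 0.1044]
egg [ 0.4618 -0.0086  0.094 ] [ 4.597e-01 -3.000e-04  9.400e-02] [ 0.4607 -0.0075  0.0855]
coaster [0.54337616 0.23073323 0.008     ]
[[ 0.6205 -0.2327  0.004 ]
 [ 0.5251 -0.2766  0.004 ]
 [ 0.558  -0.3498  0.004 ]]
[[ 0.6483 -0.3078  0.004 ]
 [ 0.6189 -0.2348  0.004 ]
 [ 0.5202 -0.2767  0.004 ]]
[[368.60593 181.58395]
 [396.03293 168.78467]
 [413.022   205.18979]
 [385.595   217.98907]]
harm [ 0.757 -0.123  0.03 ]
capo [ 0.637 -0.099  0.03 ]
metr [0.447 0.118 0.03 ]
kal [0.756 0.141 0.03 ]
y1 [ 0.535 -0.459  0.03 ]
y2 [ 0.419 -0.258  0.03 ]
wrist (array([[-2.41349374e-01,  9.70438175e-01,  4.78128303e-04],
       [ 9.26213825e-01,  2.30203619e-01,  2.98553586e-01],
       [ 2.89617730e-01,  7.24985702e-02, -9.54392753e-01]]), array([ 0.67383335, -0.03827514,  0.39218868]), np.float64(309.70691628693146), 318.058093012885, 197.4908744380985) [ 0.08449543 -0.67353565  0.38540704] [[-2.41349374e-01  9.70438175e-01  4.78128303e-04]
 [ 9.26213825e-01  2.30203619e-01  2.98553586e-01]
 [ 2.89617730e-01  7.24985702e-02 -9.54392753e-01]]
```

Emit:
step_arm([
  [[1, 3.6, 6.2, 0.6, 0, 0, 0], [1, 3.6, 6.2, 0.6, 0, 0, 0], [1, 3.6, 6.2, 0.6, 0, 0, 0], [1, 3.6, 6.2, 0.6, 0, 0, 0], [1, 3.6, 6.2, 0.6, 0, 0, 0], [1, 3.6, 6.2, 0.6, 0, 0, 0], [1, 3.6, 6.2, 0.6, 0, 0, 0], [1, 3.6, 6.2, 0.6, 0, 0, 0], [1, 3.6, 6.2, 0.6, 0, 0, 0], [1, 3.6, 6.2, 0.6, 0, 0, 0], [1, 3.6, 6.2, 0.6, 0, 0, 0], [1, 3.6, 6.2, 0.6, 0, 0, 0]],
])

```text
clock: 1.65
tool_pos: [0.5388, -0.0066, 0.2894]
orientation: [-90.0, -0.0, 14.0]
force: [0.4, -1.3, -0.0]
opening: 0.0878
```

Emit:
step_arm([
  [[1, 2, 3.8, 0.3, 0, 0, 0], [1, 2, 3.8, 0.3, 0, 0, 0], [1, 2, 3.8, 0.3, 0, 0, 0], [1, 0, 0, 0, 0, 0, 0]],
])

```text
clock: 2.15
tool_pos: [0.599, 0.1077, 0.2969]
orientation: [-90.0, 0.1, 14.1]
force: [0.1, -1.8, 0.3]
opening: 0.0875
```

```bash
python3 - <<'E'
from h import *
o=ctrl.get_obs();print(o["tool_pos"],o["joint_pos"].round(1))
np.save("w1.npy",np.array(cam("wrist"),dtype=object),allow_pickle=True)
im=ctrl.snapshot("wrist");cv2.imwrite("pics/w1.png",im)
for nm,P in(("spare",(.646,.0745,.094)),("base",(.5435,.2297,.102)),("tcp",o["tool_pos"])):print(nm,proj("wrist",P))
E
```

```text
[0.59895811 0.10768296 0.29694043] [  28.6   12.3   -1.6   -0.   -76.2 -104.5]
spare [283.29268704 202.08551041]
base [427.78059028 155.37877213]
tcp [318.71107839 249.75823869]
```

View pics/w1.png

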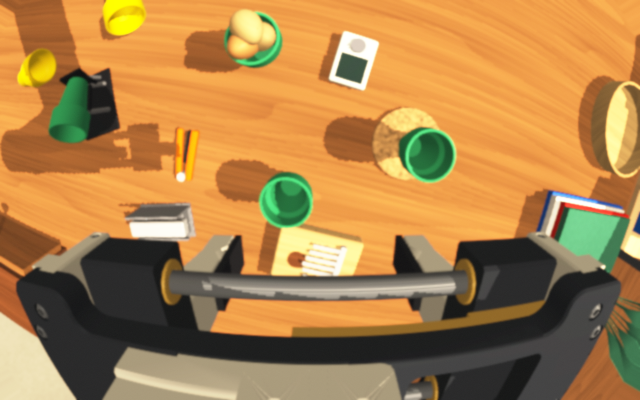

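```bash
cat >> h.py <<'E'
from scipy.optimize import least_squares
def rim(im,c,guess,z,n="wrist",r=.0335,lo=(60,90,15)):
    m=mask(im,lo,(90,255,255));u=proj(n,(*guess,z),c)
    k,l,s,ce=cv2.connectedComponentsWithStats(m)
    i=min([j for j in range(1,k) if s[j][4]>150],key=lambda j:np.hypot(*(ce[j]-u)))
    ct=max(cv2.findContours((l==i).astype(np.uint8),0,cv2.CHAIN_APPROX_NONE)[0],key=cv2.contourArea)
    P=np.array([plane(n,q[0],z,c)[:2] for q in cv2.convexHull(ct)])
    f=least_squares(lambda p:np.hypot(*(P-p[:2]).T)-p[2],[*P.mean(0),r],loss="soft_l1",f_scale=.001)
    return f.x.round(4),s[i].tolist(),np.abs(f.fun).mean().round(4)
E
python3 - <<'E'
from h import *
c=tuple(np.load("w1.npy",allow_pickle=True));im=cv2.imread("pics/w1.png")
for g,z in(((.646,.0745),.094),((.5435,.2297),.102)):
    print(rim(im,c,g,z))
    for n in("top","side"):print(n,rim(cv2.imread(f"pics/{n}0.png"),cam(n),g,z,n))
E
```

```text
(array([0.6441, 0.0789, 0.0339]), [260, 173, 52, 54, 2226], np.float64(0.0011))
top (array([0.6474, 0.0764, 0.0323]), [235, 152, 26, 26, 520], np.float64(0.001))
side (array([0.6406, 0.0925, 0.0446]), [267, 227, 27, 39, 726], np.float64(0.0063))
(array([0.5427, 0.2312, 0.0338]), [400, 128, 55, 54, 2274], np.float64(0.0016))
top (array([0.5447, 0.2312, 0.0322]), [169, 193, 28, 25, 558], np.float64(0.0016))
side (array([0.5444, 0.2373, 0.0352]), [306, 292, 31, 41, 893], np.float64(0.0032))
```

Emit:
step_arm([
  [[1, 1.2, -0.8, -4, 0, 0, 0], [1, 1.2, -0.8, -4, 0, 0, 0], [1, 1.2, -0.8, -4, 0, 0, 0], [1, 1.0, -0.6, -3, 0, 0, 0], [1, 0, 0, 0, 0, 0, 0], [1, 0, 0, 0, 0, 0, 0]],
])

```text
clock: 2.95
tool_pos: [0.6445, 0.075, 0.1495]
orientation: [-90.0, -0.1, 13.9]
force: [-0.9, 0.1, -0.1]
opening: 0.0875
```

```bash
python3 - <<'E'
from h import *
o=ctrl.get_obs();print(o["tool_pos"])
c=cam("wrist");im=ctrl.snapshot("wrist");cv2.imwrite("pics/w2.png",im)
print(rim(im,c,(.645,.078),.094))
E
```

```text
[0.64445064 0.07495429 0.14949858]
(array([0.645 , 0.078 , 0.0342]), [278, 169, 87, 89, 6088], np.float64(0.0011))
```

View pics/w2.png

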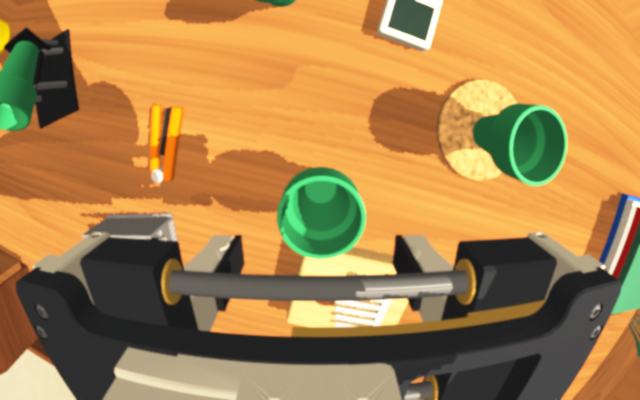

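The pot at (321,213) sits between the fingers, and the fit confirms (0.645, 0.078). Now I'll descend and grip.

Emit:
step_arm([
  [[1, 0, 0.3, -2.5, 0, 0, 0], [1, 0, 0, -2.5, 0, 0, 0], [1, 0, 0, -2.5, 0, 0, 0], [1, 0, 0, -1, 0, 0, 0], [1, 0, 0, 0, 0, 0, 0], [-1, 0, 0, 0, 0, 0, 0], [-1, 0, 0, 0, 0, 0, 0], [-1, 0, 0, 0, 0, 0, 0], [-1, 0, 0, 0, 0, 0, 0], [-1, 0, 0, 0, 0, 0, 0]],
])

```text
clock: 4.25
tool_pos: [0.6447, 0.0784, 0.0638]
orientation: [-90.0, -0.1, 14.0]
force: [-0.4, -0.7, 6.2]
opening: 0.0656
```

Emit:
step_arm([
  [[-1, 0, 0, 1, 0, 0, 0], [-1, 0, 0, 3, 0, 0, 0], [-1, 0, 0, 4, 0, 0, 0], [-1, 0, 0, 4, 0, 0, 0], [-1, -1, 1.5, 2, 0, 0, 0], [-1, -2.3, 3.4, 0, 0, 0, 0], [-1, -2.3, 3.4, 0, 0, 0, 0], [-1, -2.3, 3.5, 0, 0, 0, 0], [-1, -1.8, 2.5, 0, 0, 0, 0], [-1, -0.5, 1, 0, 0, 0, 0], [-1, 0, 0, 0, 0, 0, 0], [-1, 0, 0, 0, 0, 0, 0]],
])

```text
clock: 5.75
tool_pos: [0.5423, 0.2308, 0.2028]
orientation: [-90.0, 0.0, 13.9]
force: [-0.0, 0.0, -1.5]
opening: 0.0657
```

```bash
python3 - <<'E'
from h import *
o=ctrl.get_obs();print(o["tool_pos"],o["force"],o["opening"])
c=cam("wrist");im=ctrl.snapshot("wrist")
s=cv2.imwrite("pics/s3.png",np.vstack([ctrl.snapshot("side")[200:380,200:440].repeat(2,0).repeat(2,1),im[100:300,80:560]]))
t=o["tool_pos"];print(rim(im,c,t[:2],t[2]+.030))
E
```

```text
[0.54234518 0.23077313 0.20282523] [-0.04523626  0.00614493 -1.53623098] 0.06565753183273478
(array([0.5459, 0.2324, 0.0321]), [261, 300, 116, 26, 2283], np.float64(0.0001))
```

View pics/s3.png

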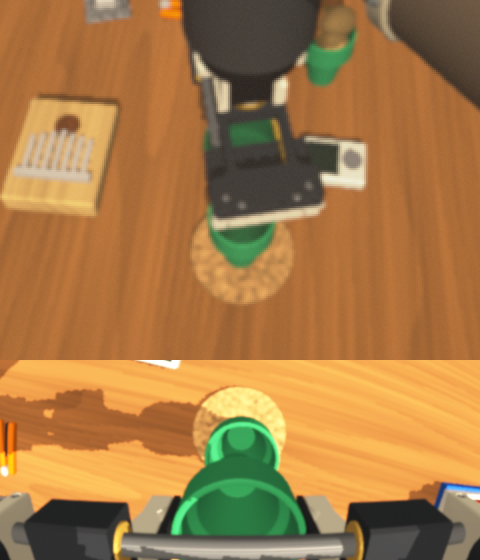

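Emit:
step_arm([
  [[-1, 0.1, 0, -1.5, 0, 0, 0], [-1, 0, 0, -1.5, 0, 0, 0], [-1, 0, 0, -1.5, 0, 0, 0], [-1, 0, 0, -1.5, 0, 0, 0], [-1, 0, 0, -1, 0, 0, 0], [-1, 0, 0, -0.8, 0, 0, 0], [-1, 0, 0, -0.6, 0, 0, 0], [-1, 0, 0, -0.5, 0, 0, 0], [-1, 0, 0, -0.4, 0, 0, 0], [-1, 0, 0, 0, 0, 0, 0]],
])

```text
clock: 7.1
tool_pos: [0.5431, 0.2314, 0.1099]
orientation: [-90.0, 0.0, 14.0]
force: [0.0, 0.8, -2.5]
opening: 0.0651
```

Emit:
step_arm([
  [[-1, 0, 0, -0.15, 0, 0, 0], [-1, 0, 0, -0.15, 0, 0, 0], [-1, 0, 0, -0.1, 0, 0, 0], [-1, 0, 0, 0, 0, 0, 0]],
])

```text
clock: 7.6
tool_pos: [0.5438, 0.2322, 0.1071]
orientation: [-89.9, -0.1, 14.0]
force: [-0.7, 3.1, 5.5]
opening: 0.0656
```

Emit:
step_arm([
  [[0.75, 0, 0, 0, 0, 0, 0], [1, 0, 0, 0, 0, 0, 0], [1, 0, 0, 0, 0, 0, 0], [1, 0, 0, 0.5, 0, 0, 0], [1, 0, 0, 2, 0, 0, 0], [1, 0, 0, 4, 0, 0, 0], [1, 0, 0, 4, 0, 0, 0], [1, 0, 0, 4, 0, 0, 0], [1, 0, 0, 0, 0, 0, 0]],
])

```text
clock: 8.72
tool_pos: [0.5448, 0.2321, 0.2553]
orientation: [-89.9, -0.4, 14.0]
force: [0.3, 0.5, -0.3]
opening: 0.0879
```

```bash
python3 - <<'E'
from h import *
o=ctrl.get_obs();print(o["tool_pos"],o["force"],o["opening"],o["joint_pos"].round(1))
c=cam("wrist");im=ctrl.snapshot("wrist")
cv2.imwrite("pics/s4.png",np.vstack([ctrl.snapshot("side")[200:380,200:440].repeat(2,0).repeat(2,1),im[50:250,80:560]]))
print(rim(im,c,(.543,.231),.136))
E
```

```text
[0.54479133 0.23211037 0.25528976] [ 0.34383564  0.46033541 -0.31834944] 0.08785210649227918 [ 4.200e+01  1.160e+01 -8.000e+00  1.000e-01 -7.010e+01 -1.181e+02]
(array([0.5413, 0.2328, 0.0348]), [285, 147, 69, 76, 4084], np.float64(0.0017))
```

View pics/s4.png

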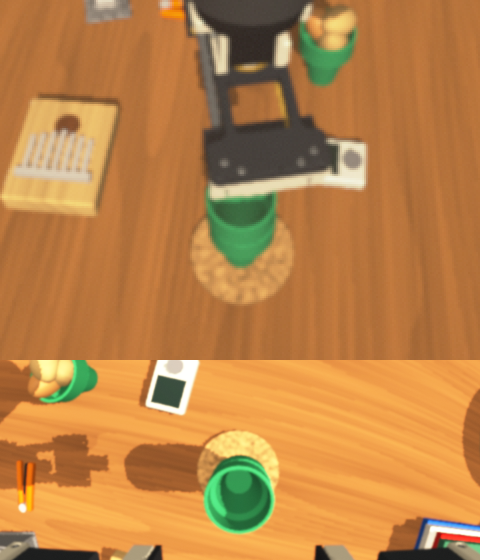

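Spare is nested and straight, with the rim fitted at (0.541, 0.233) against about (0.543, 0.231) for the base. Next I'll go over the tipped pot.

Emit:
step_arm([
  [[1, 0, -2, 2, 0, 0, 0], [1, 0.3, -4.6, 0.5, 0, 0, 1], [1, 0.3, -5, 0.3, 0, 0, 1], [1, 0.3, -5, 0.3, 0, 0, 1], [1, 0.3, -5, 0.3, 0, 0, 1], [1, 0.3, -5, 0.3, 0, 0, 1], [1, 0.3, -5, 0, 0, 0, 1], [1, 0.3, -5, 0, 0, 0, 1], [1, 0.3, -5, 0, 0, 0, 1], [1, 0.3, -5, 0, 0, 0, 1], [1, 0, -3, 0, 0, 0, 1], [1, 0, 0, 0, 0, 0, 0]],
])

```text
clock: 10.32
tool_pos: [0.5693, -0.2665, 0.286]
orientation: [-89.9, 0.2, 23.8]
force: [-0.1, -0.2, -0.8]
opening: 0.0878
```

```bash
python3 - <<'E'
from h import *
o=ctrl.get_obs();print(o["tool_pos"],o["orientation"],o["joint_pos"].round(1))
c=cam("wrist");im=ctrl.snapshot("wrist");cv2.imwrite("pics/w5.png",im);np.save("w5.npy",np.array(c,dtype=object),allow_pickle=True)
u=np.array([np.cos(np.radians(24)),np.sin(np.radians(24))])
for k,z in((-.04,.045),(.041,.092),(0,.004)):print(proj("wrist",(*(np.array([.587,-.292])+k*u),z),c))
E
```

```text
[ 0.56927414 -0.26653224  0.28602297] [-89.89349082   0.16355359  23.79972666] [ -7.3  14.6  -0.   -0.  -75.6 -58.9]
[293.82726004 139.9128406 ]
[292.46975375 211.11164953]
[296.4781607 164.0095079]
```

View pics/w5.png

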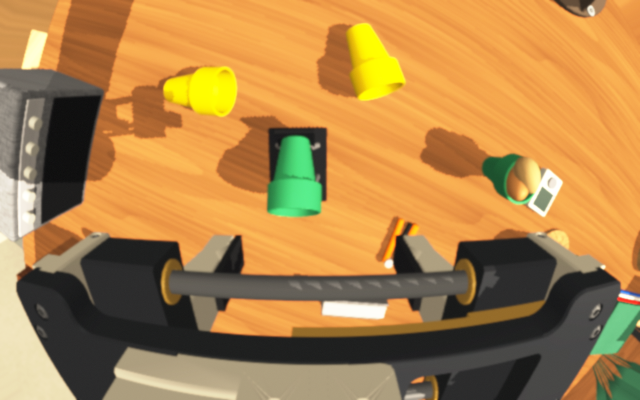

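The tipped pot's collar spans x 268–321 with the rim edge near y≈216, and the footplate covers about (269–327, 127–200). This lines up with the prediction to 1–2 px, so I'll refine it.

```bash
python3 - <<'E'
from h import *
c=tuple(np.load("w5.npy",allow_pickle=True));im=cv2.imread("pics/w5.png")
m=mask(im,(60,90,15),(90,255,255));m[:120]=0;m[230:]=0;m[:,:250]=0;m[:,350:]=0
ys,xs=np.nonzero(m)
for y in range(135,220,8):print(y,xs[ys==y].min(),xs[ys==y].max())
b=mask(im,(0,0,0),(180,255,60));b[:110]=0;b[215:]=0;b[:,:255]=0;b[:,340:]=0
b|=m; ct=max(cv2.findContours(b,0,2)[0],key=cv2.contourArea)
for y in(130,140,150,160,190):
    x=np.nonzero(b[y])[0];print("blk",y,x.min(),x.max(), end=" ")
P=[plane("wrist",q,.004,c)[:2] for q in((269.5,128),(326.5,127),(326,200))]
print(np.round(P,4),"ctr",(P[0]+P[2])/2,"len",np.linalg.norm(P[0]-P[1]),np.linalg.norm(P[1]-P[2]),"yaw",np.degrees(np.arctan2(*(P[2]-P[1])[::-1])))
# axis check: ray through collar mid at rim height ~.092 and body mid
print(plane("wrist",(294.8,210),.092,c),plane("wrist",(295.5,140),.055,c))
u=np.array([np.cos(np.radians(24)),np.sin(np.radians(24))])
E
```

```text
135 287 304
143 280 310
151 279 311
159 277 313
167 275 314
175 274 314
183 271 320
191 269 322
199 269 321
207 268 319
215 283 303
blk 130 269 324 blk 140 270 324 blk 150 270 324 blk 160 270 324 blk 190 269 324 [[ 0.5538 -0.3483]
 [ 0.5203 -0.2741]
 [ 0.6197 -0.2303]] ctr [ 0.58676362 -0.28928006] len 0.08140054324112574 0.10860520233574919 yaw 23.760592040071547
[ 0.62197569 -0.27327043  0.092     ] [ 0.54836168 -0.30602874  0.055     ]
```

Emit:
step_arm([
  [[1, 1.4, 0, -2.7, -2, 4.6, 0], [1, 1.4, 0, -2.7, -2, 4.6, 0], [1, 1.4, 0, -2.7, -2, 4.6, 0], [1, 1.4, 0, -2.7, -2, 4.5, 0], [1, 1.2, -0.1, -2.5, 0, 0, 0], [1, 0, 0, 0, 0, 0, 0], [1, 0, 0, 0, 0, 0, 0]],
])

```text
clock: 11.25
tool_pos: [0.6382, -0.2658, 0.1566]
orientation: [-89.9, 19.9, 24.0]
force: [-0.6, -0.0, -0.1]
opening: 0.0872
```

```bash
python3 - <<'E'
from h import *
o=ctrl.get_obs();print(o["tool_pos"],o["orientation"],o["joint_pos"].round(1))
R=Ro.from_euler("xyz",o["orientation"],degrees=True).as_matrix();print(R.round(3))
t=o["tool_pos"];d=R[:,1];g=np.array([.6153,-.2779,.086]);print("delta cm",((g+.019*d-t)*100).round(2))
# where the grasp point lies along tool axes from pre pose
print("tool-frame",(R.T@(g-t)).round(4))
m=ctrl.snapshot("wrist");cv2.imwrite("pics/w6.png",m)
print(proj("wrist",(.6245,-.274,.092)))
E
```

```text
[ 0.63824306 -0.26578338  0.15657145] [-89.9366224   19.86655251  23.96451793] [ -1.8  34.    7.    8.6 -81.1 -66.9]
[[ 0.859 -0.311 -0.406]
 [ 0.382 -0.137  0.914]
 [-0.34  -0.94   0.001]]
delta cm [-2.89 -1.47 -8.84]
tool-frame [-0.0004  0.0752 -0.0018]
[315.16964598 218.44785147]
```

View pics/w6.png

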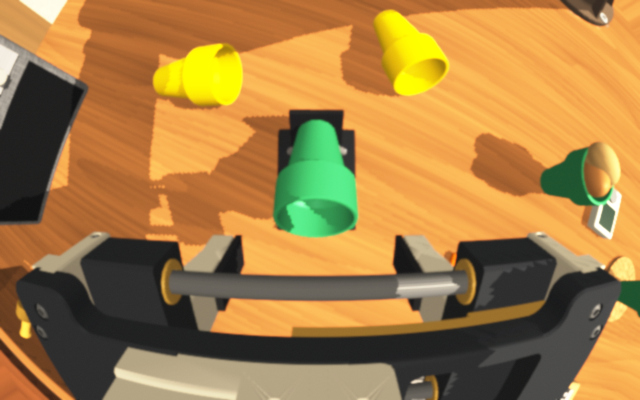

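The mouth ellipse is centred at about (315.5,217) against a prediction of (315.2,218.4), so I can go in and grip.

Emit:
step_arm([
  [[1, -0.8, -0.4, -2.4, 0, 0, 0], [1, -0.8, -0.4, -2.4, 0, 0, 0], [1, -0.8, -0.4, -2.4, 0, 0, 0], [1, -0.5, -0.3, -1.6, 0, 0, 0], [1, 0, 0, 0, 0, 0, 0], [0.6, 0, 0, 0, 0, 0, 0], [0.4, 0, 0, 0, 0, 0, 0], [-1, 0, 0, 0, 0, 0, 0], [-1, 0, 0, 0, 0, 0, 0], [-1, 0, 0, 0, 0, 0, 0], [-1, 0, 0, 0, 0, 0, 0]],
])

```text
clock: 12.68
tool_pos: [0.61, -0.2807, 0.0679]
orientation: [-89.9, 19.9, 24.0]
force: [2.8, 1.2, 5.8]
opening: 0.0675
```

Emit:
step_arm([
  [[-1, 0.4, 0.2, 0.4, 0, 0, 0], [-1, 0.8, 0.35, 0.7, 0, 0, 0], [-1, 0.8, 0.35, 1, 0, 0, 0], [-1, 0.8, 0.35, 1.5, 0, 0, 0], [-1, 0.4, 0.2, 2.5, 0, 0, 0], [-1, 0, 0, 4, 0, 0, 0], [-1, 0, 0, 4, 0, 0, 0], [-1, 0, 0, 3, 0, 0, 0], [-1, 0, 0, 0, 0, 0, 0]],
])

```text
clock: 13.8
tool_pos: [0.6428, -0.2663, 0.2422]
orientation: [-90.1, 19.7, 23.9]
force: [-0.3, 0.2, -2.5]
opening: 0.0674
```

Emit:
step_arm([
  [[-1, -0.5, 1, 1, 2.05, -4.55, 0], [-1, -0.5, 2, 1, 3.7, -8.2, 0], [-1, -0.5, 2.5, 1, 3.7, -8.2, 0], [-1, -0.5, 2.5, 1, 3.7, -8.2, 0], [-1, -0.5, 2.5, 1, 3.7, -8.2, 0], [-1, -0.5, 2.5, 1, 3.7, -8.2, 0], [-1, -0.5, 2.5, 0.5, 3.7, -8.2, 0], [-1, 0, 1, 0, 0, 0, 0], [-1, 0, 0, 0, 0, 0, 0]],
])

```text
clock: 14.92
tool_pos: [0.6059, -0.1009, 0.3032]
orientation: [-89.6, -38.9, 24.0]
force: [1.2, 0.8, -2.6]
opening: 0.0675
```

```bash
cat >> h.py <<'E'
def pose():
    o=ctrl.get_obs();R=Ro.from_euler("xyz",o["orientation"],degrees=True).as_matrix()
    print("t",o["tool_pos"].round(4),o["orientation"].round(2),"j",o["joint_pos"].round(1),"F",o["force"].round(1),"open",round(o["opening"],4))
    return o["tool_pos"],R
E
python3 - <<'E'
from h import *
t,R=pose();print(R.round(3))
E
```

```text
t [ 0.6059 -0.1009  0.3032] [-89.57 -38.91  24.01] j [ -4.1  -2.1 -17.1 -26.4 -42.8 -47.4] F [ 1.2  0.8 -2.6] open 0.0675
[[ 0.711  0.571 -0.411]
 [ 0.317  0.262  0.912]
 [ 0.628 -0.778  0.006]]
```

Emit:
step_arm([
  [[-1, -0.3, 2, 0, 0.5, -1.1, 0], [-1, -0.6, 3.8, 0, 0, 0, 0], [-1, -0.6, 3.8, 0, 0, 0, 0], [-1, -0.6, 3.8, 0, 0, 0, 0], [-1, -0.6, 3.8, 0, 0, 0, 0], [-1, -0.6, 3.8, 0, 0, 0, 0], [-1, -0.6, 3.8, 0, 0, 0, 0], [-1, -0.6, 3.8, -1, 0, 0, 0], [-1, -0.4, 3, -2, 0, 0, 0], [-1, -0.3, 2.2, -2, 0, 0, 0], [-1, 0, 0, 0, 0, 0, 0], [-1, 0, 0, 0, 0, 0, 0]],
])

```text
clock: 16.42
tool_pos: [0.5715, 0.208, 0.288]
orientation: [-90.7, -41.3, 23.9]
force: [0.7, 1.1, -1.5]
opening: 0.0673
```

```bash
python3 - <<'E'
from h import *
t,R=pose();g=t-.019*R[:,1];print("g",g)
s=ctrl.snapshot("side");w=ctrl.snapshot("wrist");tp=ctrl.snapshot("top")
for n,i in(("s",s),("w",w),("t",tp)):cv2.imwrite(f"pics/{n}7.png",i)
for P in(g+[0,0,.012],g-[0,0,.082],(.5425,.232,.136)):print([proj(n,P).round(0) for n in("side","top","wrist")])
a=cv2.resize(s[200:360,250:410],(560,560)[:2],interpolation=2)[:340]
u=proj("side",g).astype(int);y0,x0=max(u[1]-70,0),u[0]-70
a=cv2.resize(s[y0:y0+140,x0:x0+140],(400,400),interpolation=2)
b=cv2.resize(w[60:380,160:480],(400,400));cv2.imwrite("pics/m7.png",np.hstack([a,b]));print(x0,y0)
E
```

```text
t [0.5715 0.208  0.288 ] [-90.68 -41.31  23.91] j [  26.9   -8.8  -56.8   73.2   -2.7 -165.4] F [ 0.7  1.1 -1.5] open 0.0673
g [0.55992666 0.20312882 0.30228668]
[array([314., 229.]), array([165., 181.]), array([314., 285.])]
[array([313., 261.]), array([180., 190.]), array([316., 142.])]
[array([321., 299.]), array([178., 204.]), array([358.,  65.])]
243 163
```

View pics/m7.png

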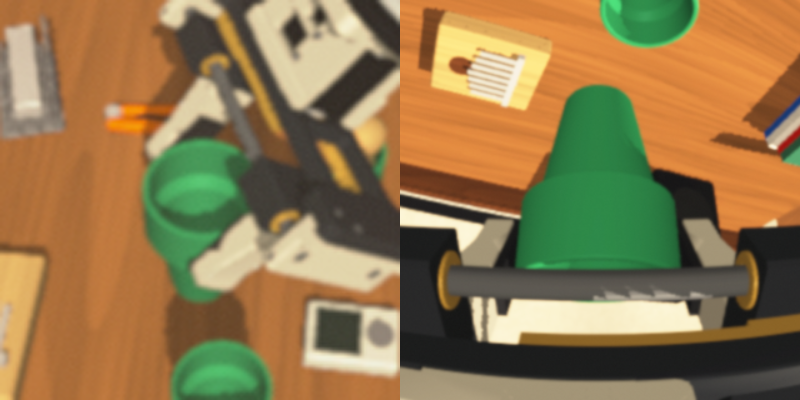

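That shows the pot held upright over the area, with the stack mouth at lower left in the wrist and side views. The arm is near a wrist singularity here (j5≈-3°, j3 near its limit), so I'll back out and turn the lean sideways.

Emit:
step_arm([
  [[-1, 0.5, -2, 0.5, 0, 0, 2], [-1, 0.5, -2.5, 0.5, 0, 0, 3], [-1, 0.5, -2.5, 0.5, 0, 0, 4], [-1, 0.5, -2.5, 0.5, 0, 0, 5], [-1, 0.5, -2.5, 0, 0, 0, 5], [-1, 0, -2.5, 0, 0, 0, 5], [-1, 0, -2, 0, 0, 0, 5], [-1, 0, -2, 0, 0, 0, 5], [-1, 0, 0, 0, 0, 0, 5], [-1, 0, 0, 0, 0, 0, 5]],
])

```text
clock: 17.82
tool_pos: [0.6079, 0.0484, 0.3104]
orientation: [-94.0, -40.6, 53.9]
force: [0.6, -1.2, -2.6]
opening: 0.0675
```

```bash
python3 - <<'E'
from h import *
t,R=pose();print(R.round(3),ctrl.get_obs()["clock"])
E
```

```text
t [0.6079 0.0484 0.3104] [-93.99 -40.56  53.88] j [  2.9   0.4 -11.4 -35.4 -52.6 -25. ] F [ 0.6 -1.2 -2.6] open 0.0675
[[ 0.448  0.439 -0.779]
 [ 0.614  0.483  0.625]
 [ 0.65  -0.758 -0.053]] 17.825
```

```bash
cat >> h.py <<'E'
AT=np.array([.643,-.766,0]);AT/=np.linalg.norm(AT)
def plan(yaw=None,goal=None):
    t,R=pose();a=R@AT;v=np.cross(a,[0,0,1]);s=np.linalg.norm(v)
    rv=v/max(s,1e-9)*np.arctan2(s,a[2]);print("axis",a.round(3),"fix deg",np.degrees(rv).round(2))
    R2=Ro.from_rotvec(rv).as_matrix()@R
    y=np.degrees(np.arctan2(R2[1,0],R2[0,0]));print("yaw",round(y,1))
    if yaw is not None:R2=Ro.from_euler("z",yaw-y,degrees=True).as_matrix()@R2
    if goal is not None:print("TCP goal",(np.array(goal)+.019*R2[:,1]).round(4),"delta cm",((np.array(goal)+.019*R2[:,1]-t)*100).round(2))
E
python3 -c "
from h import *
plan(80,(.5425,.232,.27))"
```

```text
t [0.6079 0.0484 0.3104] [-93.99 -40.56  53.88] j [  2.9   0.4 -11.4 -35.4 -52.6 -25. ] F [ 0.6 -1.2 -2.6] open 0.0675
axis [-0.048  0.025  0.999] fix deg [ 1.41  2.75 -0.  ]
yaw 51.3
TCP goal [0.5446 0.244  0.2554] delta cm [-6.33 19.56 -5.49]
```

Emit:
step_arm([
  [[-1, 0, 0, 0, 0.7, 1.4, 0], [-1, 0, 0.5, 0, 0.7, 1.35, 6], [-1, -0.5, 1, 0, 0, 0, 6], [-1, -0.7, 2, 0, 0, 0, 6], [-1, -0.8, 2.5, 0, 0, 0, 6], [-1, -0.9, 2.5, 0, 0, 0, 4.7], [-1, -0.9, 2.5, -0.5, 0, 0, 0], [-1, -0.9, 2.5, -1, 0, 0, 0], [-1, -0.9, 2.5, -1, 0, 0, 0], [-1, -0.7, 2.3, -1, 0, 0, 0], [-1, 0, 1.2, -1, 0, 0, 0], [-1, 0, 0, -0.5, 0, 0, 0]],
])

```text
clock: 19.32
tool_pos: [0.5441, 0.2434, 0.2589]
orientation: [-89.9, -39.9, 79.8]
force: [-0.4, -0.0, -1.8]
opening: 0.0673
```

```bash
python3 -c "
from h import *
plan(80,(.5425,.232,.27))"
```

```text
t [0.5441 0.2434 0.2589] [-89.94 -39.9   79.8 ] j [ 17.3   6.5  -9.3 -40.9 -60.4 -11. ] F [-0.4 -0.  -1.8] open 0.0673
axis [0.001 0.002 1.   ] fix deg [ 0.1  -0.07  0.  ]
yaw 79.8
TCP goal [0.5446 0.244  0.2554] delta cm [ 0.05  0.06 -0.35]
```

```bash
python3 - <<'E'
from h import *
t,R=pose();g=t-.019*R[:,1]
out=[]
for n in("side","top","wrist"):
    c=cam(n);im=ctrl.snapshot(n);cv2.imwrite(f"pics/{n}8.png",im)
    u=proj(n,g,c);hw=(45,45,150)[len(out)];h2=hw
    M=cv2.getRotationMatrix2D((float(u[0]),float(u[1])+hw*.3),0,1);k=400/(2*hw)
    A=np.array([[k,0,-k*(u[0]-hw)],[0,k,-k*(u[1]-hw*.7)]]);cr=cv2.warpAffine(im,A,(400,300 if n=="wrist" else 400),flags=2)
    for z,col in((.012,(0,0,255)),(-.022,(0,255,255)),(-.082,(255,0,0))):
        r=.0335 if z>-.03 else .018
        pts=[A@[*proj(n,g+[r*np.cos(a),r*np.sin(a),z],c),1] for a in np.linspace(0,6.28,40)]
        cv2.polylines(cr,[np.int32(pts)],True,col,1)
    pts=[A@[*proj(n,(.5425+.0335*np.cos(a),.232+.0335*np.sin(a),.136),c),1] for a in np.linspace(0,6.28,40)]
    cv2.polylines(cr,[np.int32(pts)],True,(255,0,255),1);out.append(cr)
cv2.imwrite("pics/m8.png",np.hstack([np.vstack([cv2.resize(out[0],(300,300)),cv2.resize(out[1],(300,300))]),cv2.resize(out[2],(500,600) if 0 else (480,360)).__class__(np.pad(cv2.resize(out[2],(480,360)),((0,240),(0,0),(0,0))).shape,np.uint8) if 0 else np.pad(cv2.resize(out[2],(480,360)),((0,240),(0,0),(0,0)))]))
E
```

```text
t [0.5441 0.2434 0.2589] [-89.94 -39.9   79.8 ] j [ 17.3   6.5  -9.3 -40.9 -60.4 -11. ] F [-0.4 -0.  -1.8] open 0.0673
```

View pics/m8.png

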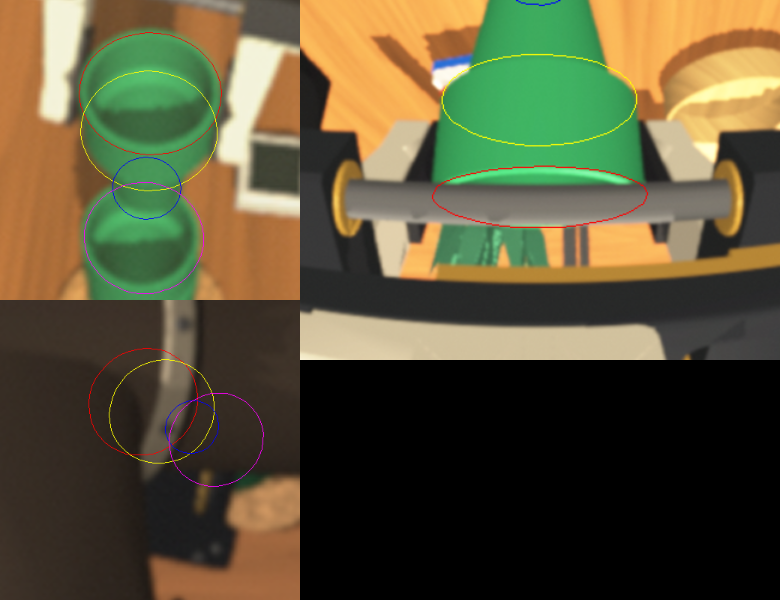

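Overlay: the held pot's rim, collar and foot match the prediction to about 1–2 mm and the pot is upright; the stack rim matches too. Lowering it now.

Emit:
step_arm([
  [[-1, 0, 0.05, -1.5, 0, 0, 0], [-1, 0, 0, -1.5, 0, 0, 0], [-1, 0, 0, -1.5, 0, 0, 0], [-1, 0, 0, -1.5, 0, 0, 0], [-1, 0, 0, -1.2, 0, 0, 0], [-1, 0, 0, -1, 0, 0, 0], [-1, 0, 0, -0.8, 0, 0, 0], [-1, 0, 0, -0.7, 0, 0, 0], [-1, 0, 0, -0.6, 0, 0, 0], [-1, 0, 0, -0.5, 0, 0, 0], [-1, 0, 0, -0.2, 0, 0, 0], [-1, 0, 0, 0, 0, 0, 0]],
])

```text
clock: 20.98
tool_pos: [0.5449, 0.2428, 0.1495]
orientation: [-90.0, -39.9, 79.8]
force: [0.0, -0.9, -0.9]
opening: 0.0673
```

```bash
python3 -c "
from h import *
plan(80,(.5425,.232,.158))"
```

```text
t [0.5449 0.2428 0.1495] [-90.03 -39.92  79.78] j [ 15.6  13.8 -14.7 -46.9 -52.3   0.8] F [ 0.  -0.9 -0.9] open 0.0673
axis [-0.     0.002  1.   ] fix deg [ 0.09  0.   -0.  ]
yaw 79.8
TCP goal [0.5446 0.244  0.1434] delta cm [-0.02  0.13 -0.61]
```

Emit:
step_arm([
  [[-1, 0, 0, -0.15, 0, 0, 0], [-1, 0, 0, -0.15, 0, 0, 0], [-1, 0, 0, -0.1, 0, 0, 0], [-1, 0, 0, -0.1, 0, 0, 0], [-1, 0, 0, 0, 0, 0, 0]],
])

```text
clock: 21.6
tool_pos: [0.545, 0.2428, 0.1447]
orientation: [-90.0, -39.9, 79.8]
force: [0.4, 0.3, -0.3]
opening: 0.0674
```

Emit:
step_arm([
  [[-1, 0, 0, -0.1, 0, 0, 0], [-1, 0, 0, -0.1, 0, 0, 0], [-1, 0, 0, 0, 0, 0, 0]],
])

```text
clock: 21.98
tool_pos: [0.5458, 0.2435, 0.1442]
orientation: [-90.2, -40.0, 79.9]
force: [-0.2, 0.4, 7.1]
opening: 0.0673
```

Emit:
step_arm([
  [[0.7, 0, 0, 0, 0, 0, 0], [1, 0, 0, 0, 0, 0, 0], [1, 0, 0, 0, 0, 0, 0], [1, 0, 0, 0, 0, 0, 0], [1, -0.05, -0.3, 0.4, 0, 0, 0], [1, -0.1, -0.6, 0.8, 0, 0, 0], [1, -0.3, -1.9, 2.3, 0, 0, 0], [1, -0.4, -2.5, 3, 0, 0, 0], [1, -0.4, -2.5, 3, 0, 0, 0], [1, -0.4, -2.5, 3, 0, 0, 0], [1, 0, -2.5, 1, 0, 0, 0], [1, 0, 0, 0, 0, 0, 0]],
])

```text
clock: 23.48
tool_pos: [0.5288, 0.113, 0.2791]
orientation: [-90.2, -39.9, 79.8]
force: [0.1, 0.6, -0.4]
opening: 0.0878
```

```bash
python3 - <<'E'
from h import *
t,R=pose()
S={n:ctrl.snapshot(n) for n in("side","top","wrist")};C={n:cam(n) for n in S}
for n in("wrist","top"):
    try:print(n,rim(S[n],C[n],(.543,.232),.170,n))
    except Exception as e:print(n,e)
def crop(n,w,h,hw):
    im=S[n].copy();u=proj(n,(.543,.232,.12),C[n]);k=w/(2*hw)
    A=np.array([[k,0,-k*(u[0]-hw)],[0,k,-k*u[1]+h/2]]);cr=cv2.warpAffine(im,A,(w,h),flags=2)
    for z,col in((.170,(0,0,255)),(.136,(0,255,255)),(.102,(255,0,255))):
        p=[A@[*proj(n,(.543+.0335*np.cos(a),.232+.0335*np.sin(a),z),C[n]),1] for a in np.linspace(0,6.28,40)]
        cv2.polylines(cr,[np.int32(p)],True,col,1)
    return cr
a=crop("side",400,400,40);b=crop("wrist",400,400,90)
d=cv2.resize(S["top"][60:340,120:520],(400,200));e=cv2.resize(S["side"],(400,200))
cv2.imwrite("pics/m9.png",np.vstack([np.hstack([a,b]),np.hstack([d,e])]))
E
```

```text
t [0.5288 0.113  0.2791] [-90.22 -39.92  79.79] j [  2.2   5.4  -7.8 -41.2 -71.8  -0.9] F [ 0.1  0.6 -0.4] open 0.0878
wrist (array([0.5417, 0.1744, 0.0777]), [294, 95, 60, 121, 5531], np.float64(0.0124))
top (array([0.6029, 0.5687, 0.0994]), [0, 142, 64, 69, 3846], np.float64(0.0051))
```

View pics/m9.png

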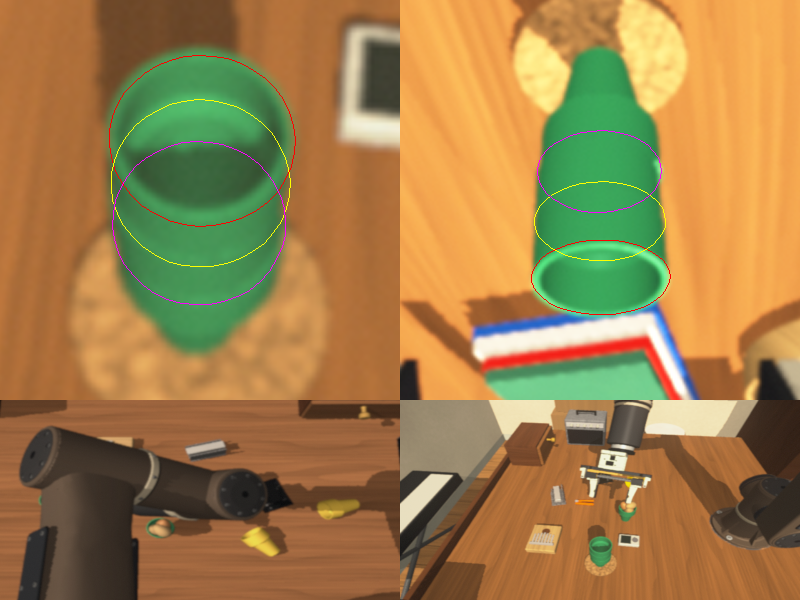

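The stack is straight. Its top rim matches the predicted z=0.170 circle at (0.543, 0.232) in both views, the bystanders are in place and the gripper is clear.

```bash
python3 -c "
from plant import ctrl
print(ctrl.close_job(), ctrl.get_obs()['clock'])"
```

```text
the job is handed in; nothing more can be done
the job is handed in; nothing more can be done
```

Both spare pots are now nested in the pot on the coaster, and I handed the job in at about 24 s of the 72 s allowed; no verdict was reported. The shelf spare went in first. The tipped pot followed, gripped by its collar, turned upright in the air and lowered onto it.

- **Stack:** in the last side and wrist views it looks straight and upright. Its top rim sits within about 2 mm of where three fully nested pots should reach (z = 0.170 m at (0.543, 0.232)).
- **Forces:** the highest wrist reading at the end of a move call was about 7 N, when each pot touched down. The gripper is open and clear, with about 0 N on it.
- **Other objects:** I saw no movement in the egg pot, harmonica, capo, metronome or thumb piano in the last pictures, but I did not measure them.
- **Checks that failed:** the automatic circle fit did not work on the finished stack. It merged all three pots in the wrist view, and the arm hid the stack in the top view. The final check is therefore only the by-eye overlay.
- **Detour:** my first approach with the tipped pot ran into a wrist singularity over the coaster. I backed out and turned the tool sideways before lowering it.

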